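# Load the inspection slide and crank it under the lamp

### The job

Fold both flaps of the carton back well past upright, then take every bearing housing out of the carton and stand it upright in the slide's tray while the tray is still at its loading end. Then crank the tray all the way to the end stop by the lamp, holding the crank by its loose grip sleeve all the way round. Leave the spray cans and the cup where they stand.

Things in the scene. Friction and masses are not known exactly. Their poses are not given: they have to be found in the camera images.
- carton: Open-topped cardboard carton fixed to the bench, 230 mm (its x) x 210 mm (its y) x 80 mm high outside, walls and floor 5 mm thick, with two flaps. A foam ledge 22 mm wide runs round the inside of the walls, its top 19 mm above the bench, so the housings stay that far from the walls. Origin at the centre of its underside.
- flap_left (a joint): Flap on the carton's +y rim: a stiff sheet 218 mm wide, 85 mm from crease to free edge, 5 mm thick. 0 = lying shut across the opening, 1.57 = standing upright, up to 2.9 = folded right back outside. Starts ajar at 0.95 to 1.3. The crease is light (about 0.03 N m of friction) and the flap stays where it is left, so it can be pushed over with a fingertip on its inner face.
- flap_right (a joint): The same flap on the carton's -y rim; 0 shut, 1.57 upright, 2.9 folded right back outside. Starts at 0.95 to 1.3.
- flap_left_edge (a point): Middle of the free edge of the left flap.
- flap_right_edge (a point): Middle of the free edge of the right flap.
- flap_left_hinge (a point): Middle of the crease of the left flap, 83 mm above the bench.
- flap_right_hinge (a point): Middle of the crease of the right flap, 83 mm above the bench.
- housing1_mid (a point): One of up to four identical steel bearing housings: a square base flange 50 x 50 x 10 mm with an upright round hub 30 mm in diameter on top, 52 mm tall overall, 0.18 to 0.35 kg. Point on its axis half-way up (26 mm above its underside); z points up the hub. Starts standing upright inside the carton. None if this housing is absent.
- housing2_mid (a point): One of up to four identical steel bearing housings: a square base flange 50 x 50 x 10 mm with an upright round hub 30 mm in diameter on top, 52 mm tall overall, 0.18 to 0.35 kg. Point on its axis half-way up (26 mm above its underside); z points up the hub. Starts standing upright inside the carton. None if this housing is absent.
- housing3_mid (a point): One of up to four identical steel bearing housings: a square base flange 50 x 50 x 10 mm with an upright round hub 30 mm in diameter on top, 52 mm tall overall, 0.18 to 0.35 kg. Point on its axis half-way up (26 mm above its underside); z points up the hub. Starts standing upright inside the carton. None if this housing is absent.
- housing4_mid (a point): One of up to four identical steel bearing housings: a square base flange 50 x 50 x 10 mm with an upright round hub 30 mm in diameter on top, 52 mm tall overall, 0.18 to 0.35 kg. Point on its axis half-way up (26 mm above its underside); z points up the hub. Starts standing upright inside the carton. None if this housing is absent.
- tray_floor (a point): Centre of the upper face of the carriage tray's floor, 32 mm above the bench. The tray is a square aluminium pan, 162 x 162 mm inside, with walls 4 mm thick rising 12 mm above this floor; it rides on the slide. Its x axis points along the travel towards the lamp, z up.
- carriage (a joint): Position of the carriage tray along the slide, m: 0 = loading end (near the robot), 0.130 = far end stop, by the lamp. It is driven by the crank only: 43 mm for each turn. A fixed lamp about 220 mm tall stands on its own foot past the far end of the slide, 270 mm beyond the middle of the travel.
- crank (a joint): Angle of the crank, rad: 0 at the start; grows as the crank turns clockwise seen from above, to the stop at 18.85 (three full turns). Turning takes about 4 N at the sleeve; it stays where it is left.
- crank_axis (a point): Point on the crank's vertical axis, 90 mm above the bench, 2 mm below the top of the flat crank arm (22 mm wide, 8 mm thick). The axis stands beside the slide on a round gearbox 80 mm in diameter (100 mm at its foot).
- sleeve: The crank's loose grip sleeve: an upright black tube, 22 mm in diameter and 62 mm long, that spins freely on the handle pin, 60 mm from the crank axis. Origin at the centre of its underside, 97 mm above the bench.
- sleeve_mid (a point): Centre of the grip sleeve, 128 mm above the bench; at the start the crank may point any way.
- can1: Spray can, 54 mm in diameter, 150 mm tall, standing loose: leave alone. Origin at its underside.
- can2: Another spray can like it: leave alone. Origin at its underside.
- cup: Small black cup, 64 mm across the rim, 60 mm tall, standing loose: leave alone. Origin at its underside.
There are look-alikes about, which are no part of the job. What is shaped like the part that bears crank but green or red is not meant.

How it is judged:
On the way, in this order (a step that is already met when the one before it is completed fails the run):
1. both carton flaps folded back well past upright (over 115 degrees from shut) (value of joint each of flap_left, flap_right above 2 rad), for 0.2 s.
2. every housing stands upright in the tray, let go, with the tray still at its loading end (within 15 mm) (x of housing1_mid in the frame of tray_floor between -0.068 and 0.068 m and y of housing1_mid in the frame of tray_floor between -0.068 and 0.068 m and z of each of housing1_mid, housing2_mid, housing3_mid, housing4_mid in the frame of tray_floor below 0.04 m and angle between each of housing1_mid, housing2_mid, housing3_mid, housing4_mid's own z axis and vertical below 0.25 rad and x of housing2_mid in the frame of tray_floor between -0.068 and 0.068 m and y of housing2_mid in the frame of tray_floor between -0.068 and 0.068 m and x of housing3_mid in the frame of tray_floor between -0.068 and 0.068 m and y of housing3_mid in the frame of tray_floor between -0.068 and 0.068 m and x of housing4_mid in the frame of tray_floor between -0.068 and 0.068 m and y of housing4_mid in the frame of tray_floor between -0.068 and 0.068 m and value of joint carriage below 0.015 m and contact force between the fingers and housing1 below 0.1 N and contact force between the fingers and housing2 below 0.1 N and contact force between the fingers and housing3 below 0.1 N and contact force between the fingers and housing4 below 0.1 N), for 0.3 s.
3. crank turned with the sleeve held: tray 20 to 45 mm along (value of joint carriage between 0.02 and 0.045 m and contact force between the fingers and sleeve above 1 N), for 0.1 s.
4. crank turned with the sleeve held: tray 50 to 75 mm along (value of joint carriage between 0.05 and 0.075 m and contact force between the fingers and sleeve above 1 N), for 0.1 s.
5. crank turned with the sleeve held: tray 80 to 105 mm along (value of joint carriage between 0.08 and 0.105 m and contact force between the fingers and sleeve above 1 N), for 0.1 s.
6. tray brought within 6 mm of the end stop with the sleeve held (value of joint carriage above 0.124 m and contact force between the fingers and sleeve above 1 N), for 0.1 s.
At the end, for the whole second after the job is handed in: Every housing stands upright (within 14 degrees) and still in the tray, its axis within 68 mm of the tray's centre in each direction; the tray is within 6 mm of the far end stop; both flaps are still folded back past upright (over 103 degrees) (x of housing1_mid in the frame of tray_floor between -0.068 and 0.068 m and y of housing1_mid in the frame of tray_floor between -0.068 and 0.068 m and z of each of housing1_mid, housing2_mid, housing3_mid, housing4_mid in the frame of tray_floor below 0.04 m and angle between each of housing1_mid, housing2_mid, housing3_mid, housing4_mid's own z axis and vertical below 0.25 rad and x of housing2_mid in the frame of tray_floor between -0.068 and 0.068 m and y of housing2_mid in the frame of tray_floor between -0.068 and 0.068 m and x of housing3_mid in the frame of tray_floor between -0.068 and 0.068 m and y of housing3_mid in the frame of tray_floor between -0.068 and 0.068 m and x of housing4_mid in the frame of tray_floor between -0.068 and 0.068 m and y of housing4_mid in the frame of tray_floor between -0.068 and 0.068 m and value of joint carriage above 0.124 m and value of joint each of flap_left, flap_right above 1.8 rad and linear speed of each of housing1, housing2, housing3, housing4 below 0.02 m/s); the robot touches nothing.
It fails at once if the first spray can moved more than 30 mm or tipped over (distance of can1 from where it was at the start of the episode above 0.03 m or angle between can1's own z axis and vertical above 0.5 rad).
It fails at once if the second spray can moved more than 30 mm or tipped over (distance of can2 from where it was at the start of the episode above 0.03 m or angle between can2's own z axis and vertical above 0.5 rad).
It fails at once if the cup moved more than 30 mm or tipped over (distance of cup from where it was at the start of the episode above 0.03 m or angle between cup's own z axis and vertical above 0.5 rad).
Of housing1, housing2, housing3, housing4 only 2 to 4 are there at a start; the rules pass over those that are not, and their reading is None.
At some moment in a run one of housing1, housing2, housing3, housing4 may be knocked a few centimetres aside while the robot is not near it.
Once in a run the grip may slacken for a moment while it holds something.
It also fails if it takes over 210 s, if anything falls off the work surface, if the arm or the gripper's body presses on something with over 40 N, if the wrist force passes 120 N, or if a joint passes its speed limit or range.

### The arm

A 6-joint arm with a two-finger parallel gripper is mounted at the origin on the work surface. World frame = base frame: x ahead of the robot, y to its left, z up, the work surface at z = 0. Lengths are in m, angles in rad, forces in N, time in s.
With the tool pointing down it reaches from about 0.4 to 0.825 m from the base axis. Payload 7 kg.
Tool frame: the origin (TCP) lies at the very end of the fingers, on their centre line; the grasp point (between the pads) lies 19 mm behind it (hold_point_z is the z of the grasp point in the tool frame, in m); z points along the fingers, y is the line along which they close (so a half turn about z gives the same grasp; the last joint's range is limited). The gripper opens to 88 mm and grips with 3 to 60 N. Pads are 19 mm wide; open, the fingers measure 130 mm over their backs; the gripper's body (78 mm by 193 mm) begins 47 mm behind the grasp point.
Start: joints at [-0.931, 0.359, 0.012, 0, -1.224, -0.288], TCP at [0.233, -0.634, 0.227] pointing down, gripper open.
Joint ranges: [-3.07, 3.07], [-1.43, 2.12], [-1.02, 1.25], [-3.03, 1.67], [-3.05, -0], [-3.03, 3.03]. Speed limits (rad/s): [2.39, 2.39, 3.01, 3.14, 3.14, 3.14].

### API

Orientations are given as a unit quaternion [x, y, z, w].
In Python, from plant import movep, movel, movej, move_gripper, pause, solve_ik, get_image, calibration, PlanningError, close_job, read_time_s, read_joint_positions, read_joint_velocities, read_effort, read_tool_pos, read_eef_rot, read_ft_force, read_torque, read_width, read_gripper_force, hold_point_z gives the robot as it stands. Calls block until the motion is done:
- movep(position, orientation): joint-space move of the TCP to a pose.
- movel(position, vel=0.15, orientation=None, f_stop=None): straight line of the TCP; orientation=None keeps the orientation; vel is the mean speed in m/s. With f_stop (N) it stops when the force on the tool has changed by that much, and returns True; else False.
- movej(angles): joint-space move.
- move_gripper(opening, force=None): opening from 0.0 (shut) to 1.0 (fully open); force is the grip in N (None keeps the last); returns when the fingers have stopped.
- pause(seconds).
- solve_ik(position, orientation): joint angles nearest the present ones, or None.
- get_image(name): name is "side" or "top"; returns the picture (420x560x3 uint8, red, green, blue); there is no depth.
- calibration(name): a dict with "fx", "fy", "cx", "cy" (pixels), "cam_to_world" (4x4, takes a point from camera to world coordinates). Camera axes: x right, y down, z forward; pixel columns grow to the right and rows downward; lengths in m; the calibration is good to about 2 mm. A picture is of the moment at which its call begins. calibration takes no time and is no camera call.
A pose or a line that the arm cannot do raises PlanningError and nothing moves.
- close_job(): hands the job in; it is judged then, once.
Readings, each from a call of its own:
- read_time_s(): time.
- read_joint_positions(): joint angles.
- read_joint_velocities(): joint speeds.
- read_effort(): joint torques, N m.
- read_tool_pos(): TCP position.
- read_eef_rot(): TCP orientation.
- read_ft_force(): force on the tool from outside, world axes, zero at the start.
- read_torque(): the same for the moment, N m.
- read_width(): opening from 0.0 (shut) to 1.0 (fully open).
- read_gripper_force(): force on a finger pad.
Only numpy, scipy, OpenCV 4.12 (cv2) and the standard library are available. Lean on these libraries where they do the work, as an engineer would, in place of code of your own. Each camera call takes 0.05 s, during which the arm holds its last target. There are 200 camera calls.

## Working session

There is one attempt and no reset: what is moved stays moved. The work goes in short steps, each a Python script; the robot and the scene stay as the last script left them, time stands still between calls to the robot, and variables do not carry over. Pictures are saved under pics/ and viewed, at most 14 in all, crops included, and the job is handed in when it is done.

```bash
mkdir -p pics; ls
python3 - <<'E'
from plant import *
import cv2
for n in("side","top"):
    im=get_image(n);cv2.imwrite(f"pics/{n}0.png",im[:,:,::-1]);c=calibration(n);print(n,c)
print(hold_point_z() if callable(hold_point_z) else hold_point_z, read_eef_rot(), read_width())
E
```

```text
pics
side {'fx': 495.1056603125412, 'fy': 495.1056603125412, 'cx': 281.2666153858705, 'cy': 215.46839424026203, 'cam_to_world': array([[-9.55553665e-01, -2.06084583e-01,  2.10823004e-01,
         2.21108149e-01],
       [-2.94816193e-01,  6.66065054e-01, -6.85157468e-01,
         1.04657634e+00],
       [ 7.78555431e-04, -7.16858764e-01, -6.97217976e-01,
         1.19229239e+00],
       [ 0.00000000e+00,  0.00000000e+00,  0.00000000e+00,
         1.00000000e+00]])}
top {'fx': 425.43120185360954, 'fy': 425.43120185360954, 'cx': 285.5422310273034, 'cy': 203.9560443745576, 'cam_to_world': array([[-2.43397619e-02, -9.93319746e-01,  1.12798303e-01,
         3.99926632e-01],
       [-9.99700039e-01,  2.44914234e-02, -4.11920368e-05,
        -3.71596271e-02],
       [-2.72167415e-03, -1.12765471e-01, -9.93617905e-01,
         1.28665253e+00],
       [ 0.00000000e+00,  0.00000000e+00,  0.00000000e+00,
         1.00000000e+00]])}
-0.0188 [-1.74937254e-01  9.84579297e-01  7.19185453e-04 -2.17442846e-04] 0.9994006036390807
```

View pics/top0.png

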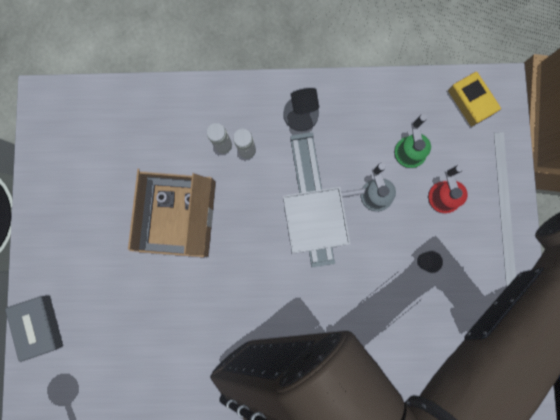

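View pics/side0.png

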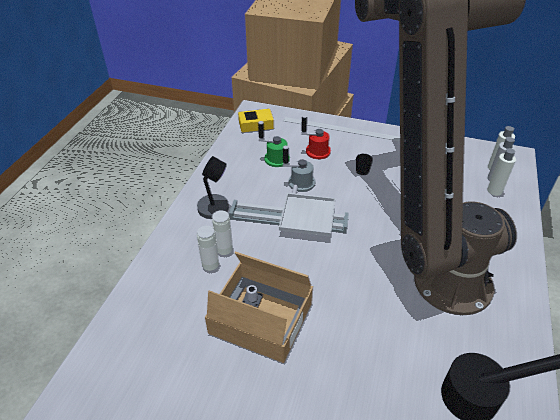

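Top view: carton centre about (172,213), two housings visible at about (163,197) and (188,199), tray (316,221), lamp (303,100), cans (217,133)/(243,140), cup (430,262). Crank candidates: grey (379,192), green (414,148) and red (448,195). The grey one is joined to the slide, so it is the one meant. I'll confirm this in an enlarged crop.

```bash
cat > h.py <<'E'
from plant import *
import numpy as np, cv2
from scipy.spatial.transform import Rotation as R
def ray(n,u,v,z):
    "pixel -> world point at height z"
    c=calibration(n);T=np.array(c["cam_to_world"])
    d=T[:3,:3]@[(u-c["cx"])/c["fx"],(v-c["cy"])/c["fy"],1];o=T[:3,3]
    return o+d*(z-o[2])/d[2]
def proj(n,p):
    c=calibration(n);T=np.linalg.inv(np.array(c["cam_to_world"]));q=T[:3,:3]@np.asarray(p)+T[:3,3]
    return np.array([c["fx"]*q[0]/q[2]+c["cx"],c["fy"]*q[1]/q[2]+c["cy"]])
def crop(n,u0,v0,w,h,s,im=None):
    im=get_image(n) if im is None else im
    return cv2.resize(im[v0:v0+h,u0:u0+w,::-1],None,fx=s,fy=s,interpolation=cv2.INTER_CUBIC)
def down(yaw):
    "tool down; yaw = world angle of closing line (tool y)"
    z=np.array([0,0,-1.]);y=np.array([np.cos(yaw),np.sin(yaw),0]);x=np.cross(y,z)
    return R.from_matrix(np.stack([x,y,z],1)).as_quat()
E
python3 - <<'E'
from h import *
a=cv2.imread("pics/top0.png")[:,:,::-1];b=cv2.imread("pics/side0.png")[:,:,::-1]
A=crop("top",125,160,100,105,5.6,a)
cv2.imwrite("pics/c1.png",A)
cv2.imwrite("pics/c2.png",crop("top",275,120,200,150,4,a))
cv2.imwrite("pics/c3.png",crop("side",190,140,180,135,4.4,b)[:594])
cv2.imwrite("pics/c4.png",crop("side",200,245,120,110,5.4,b))
for u,v in[(172,213),(316,221),(379,192)]:print(ray("top",u,v,.05))
E
```

```text
[0.52191337 0.29494592 0.05      ]
[ 0.48819861 -0.12465198  0.05      ]
[ 0.56884094 -0.31210698  0.05      ]
```

View pics/c1.png

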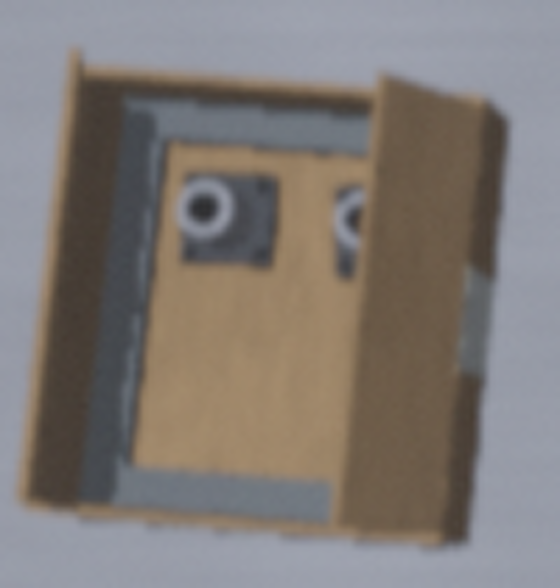

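View pics/c2.png

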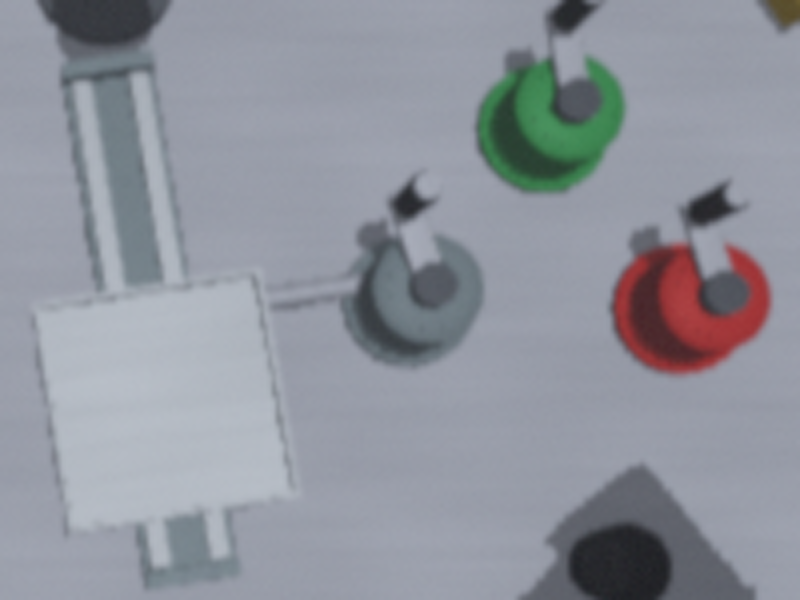

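View pics/c4.png

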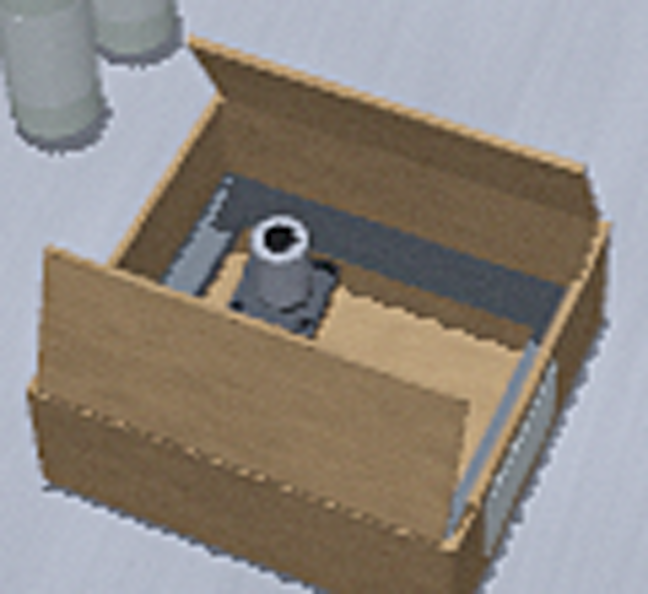

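c1/c4: the right flap's crease runs (490,100)–(440,540) in the crop and its free edge (380,75)–(335,525). Housing hubs are at (205,208) and (352,215) in the crop. c2: only the grey crank is joined to the tray by a shaft, with hub at (435,285) and sleeve from (405,205) to (428,185). The tray's top corners are at (35,310), (262,272), (297,495) and (70,533).

Run:
```python
from h import *
np.set_printoptions(precision=4,suppress=True)
c1=lambda u,v,z:ray("top",125+(u+.5)/5.6-.5,160+(v+.5)/5.6-.5,z)
c2=lambda u,v,z:ray("top",275+(u+.5)/4-.5,120+(v+.5)/4-.5,z)
c4=lambda u,v,z:ray("side",200+(u+.5)/5.4-.5,245+(v+.5)/5.4-.5,z)
a,b=c1(490,100,.08),c1(440,540,.08);print("Rcrease",a,b,np.linalg.norm(a-b))
d=(a-b)/np.linalg.norm(a-b);yaw=np.arctan2(d[1],d[0]);n=np.array([-d[1],d[0],0]);c=(a+b)/2+n*.105;print("carton",c,"yaw",yaw)
for q in np.linspace(.95,1.3,4):
  for s in(1,-1):
    h=c+s*n*.105;h[2]=.083;e=h-s*n*.085*np.cos(q)+[0,0,.085*np.sin(q)]
    print(q,s,[((proj("top",e+k*d*.109)-[125,160]+.5)*5.6).round() for k in(1,-1)],[((proj("side",e+k*d*.109)-[200,245]+.5)*5.4).round() for k in(1,-1)])
print("side near crease ends",c4(33,390,.08),c4(452,545,.08), c4(608,225,.08))
print("hubs",c1(205,208,.057),c1(352,215,.057),c4(280,238,.057))
t=[c2(u,v,.044) for u,v in[(35,310),(262,272),(297,495),(70,533)]];t=np.array(t);print("tray",t.mean(0),t,[np.linalg.norm(t[i]-t[i-1]) for i in range(4)])
e=t[0]+t[1]-t[2]-t[3];print("tray yaw",np.arctan2(e[1],e[0]))
print("crank hub",c2(435,285,.098),"sleeve top",c2(428,185,.159),"bot",c2(398,210,.097))
print("cup",c2(620,565,.06),"cans",ray("top",217,130,.15),ray("top",243,136,.15),"lamp",ray("top",305,100,.2))
print("green",c2(578,100,.098))
```

```text
Rcrease [0.6188 0.1721 0.08  ] [0.3951 0.1984 0.08  ] 0.2252862984613694
carton [0.5192 0.2895 0.08  ] yaw -0.11677020967017115
0.95 1 [array([134.,  52.]), array([ 75., 503.])] [array([ 62., 222.]), array([473., 374.])]
0.95 -1 [array([362.,  73.]), array([308., 524.])] [array([170.,  65.]), array([563., 201.])]
1.0666666666666667 1 [array([114.,  48.]), array([ 54., 501.])] [array([ 53., 228.]), array([466., 382.])]
1.0666666666666667 -1 [array([377.,  72.]), array([323., 526.])] [array([177.,  46.]), array([570., 182.])]
1.1833333333333333 1 [array([92., 45.]), array([ 32., 499.])] [array([ 43., 236.]), array([459., 392.])]
1.1833333333333333 -1 [array([393.,  72.]), array([339., 528.])] [array([184.,  29.]), array([577., 163.])]
1.3 1 [array([70., 42.]), array([  9., 497.])] [array([ 32., 247.]), array([450., 403.])]
1.3 -1 [array([411.,  73.]), array([358., 530.])] [array([192.,  13.]), array([584., 145.])]
side near crease ends [0.6355 0.3827 0.08  ] [0.413  0.4042 0.08  ] [0.3904 0.2004 0.08  ]
hubs [0.5697 0.3249 0.057 ] [0.5641 0.2483 0.057 ] [0.5574 0.2425 0.057 ]
tray [ 0.4914 -0.1255  0.044 ] [[ 0.5614 -0.0313  0.044 ]
 [ 0.5855 -0.1994  0.044 ]
 [ 0.4211 -0.2185  0.044 ]
 [ 0.3977 -0.0528  0.044 ]] [np.float64(0.16509299354392418), np.float64(0.16984416898533344), np.float64(0.16549602861667378), np.float64(0.16733221963963396)]
tray yaw 0.12305230462047975
crank hub [ 0.5652 -0.3139  0.098 ] sleeve top [ 0.6248 -0.2984  0.159 ] bot [ 0.6196 -0.2906  0.097 ]
cup [ 0.3655 -0.4446  0.06  ] cans [0.7378 0.1459 0.15  ] [0.7191 0.0747 0.15  ] lamp [ 0.7985 -0.0954  0.2   ]
green [ 0.6959 -0.4226  0.098 ]
```

View pics/c3.png

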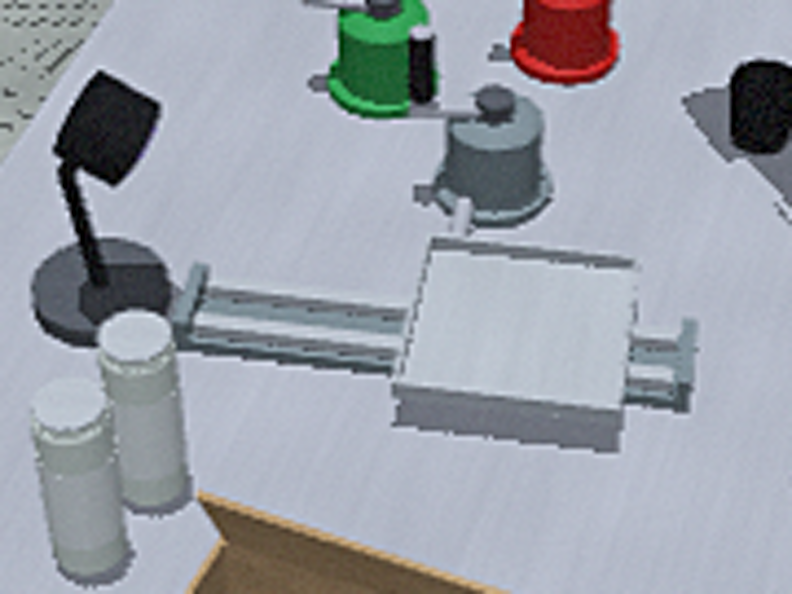

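c3 shows the grey gearbox joined to the slide and its shaft, with its arm pointing towards the black sleeve at (422,65). Carton ≈ (0.515, 0.289), yaw −0.105, and both flaps measure 1.1–1.25 rad, which is consistent. Next I fold the flaps.

```bash
cat >> h.py <<'E'
C=np.array([.515,.289]);CY=-.105
cx=np.array([np.cos(CY),np.sin(CY)]);cy=np.array([-cx[1],cx[0]])
def best(p,yaw):
    "orientation of the two equivalent grasps with the wrist nearer mid-range"
    o=[]
    for k in(0,np.pi):
        q=solve_ik(p,down(yaw+k))
        if q is not None:o.append((abs(q[5]),k))
    assert o,("no ik",p,yaw)
    return down(yaw+min(o)[1])
def P(xy,z):return np.array([xy[0],xy[1],z])
E
cat > flaps.py <<'E'
from h import *
np.set_printoptions(precision=3,suppress=True)
move_gripper(0.0)
p=read_tool_pos();movel([p[0],p[1],.33],vel=.25)
o=best(P(C,.25),CY)
b=C-.03*cx
movep(P(b,.3),o);movel(P(b,.125),vel=.2)
for s in(1,-1):
    movel(P(b+s*.165*cy,.128),vel=.12)
    movel(P(b+s*.175*cy,.112),vel=.12);print(s,read_ft_force(),read_tool_pos())
    movel(P(b+s*.14*cy,.14),vel=.2)
movel(P(b-.1*cy,.3),vel=.25)
movep([.35,-.45,.35],down(-1.2)) if solve_ik([.35,-.45,.35],down(-1.2)) is not None else print("noik")
cv2.imwrite("pics/t1.png",crop("top",125,150,110,110,5.4));cv2.imwrite("pics/s1.png",crop("side",190,235,140,130,4.6))
print(read_time_s(),read_joint_positions())
E
python3 flaps.py
```

```text
1 [ 0.521 -0.511  0.04 ] [0.503 0.466 0.111]
-1 [ 1.088  0.356 -0.305] [0.466 0.118 0.112]
15.8 [-0.566  0.13  -0.015 -0.    -1.425  2.508]
```

View pics/t1.png

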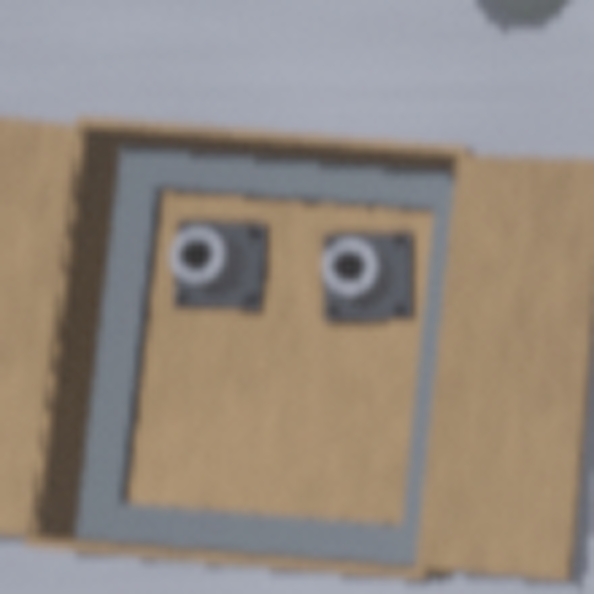

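View pics/s1.png

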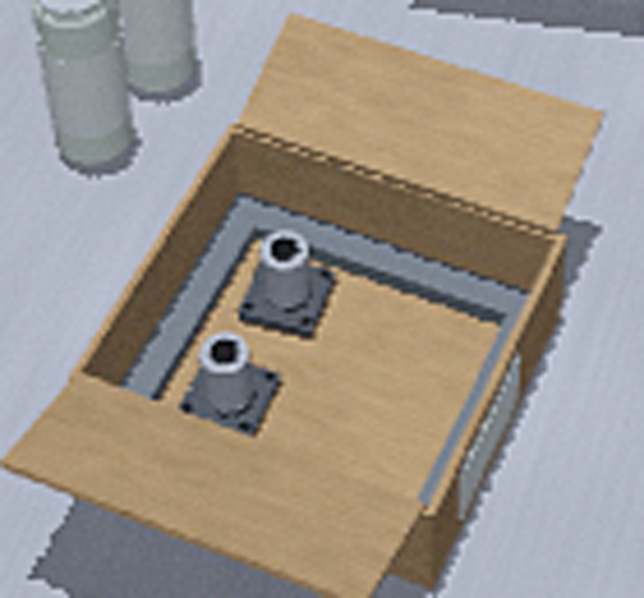

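Both flaps lie far back, and two housings stand in the carton. Hub tops are at t1 (197,255) and (349,266), and at s1 (223,352) and (285,250).

Run:
```python
from h import *
np.set_printoptions(precision=4,suppress=True)
t=lambda u,v,z:ray("top",125+(u+.5)/5.4-.5,150+(v+.5)/5.4-.5,z)[:2]
s=lambda u,v,z:ray("side",190+(u+.5)/4.6-.5,235+(v+.5)/4.6-.5,z)[:2]
for a,b in[(t(197,255,.057),s(223,352,.057)),(t(349,266,.057),s(285,250,.057))]:
    m=(a+b)/2;print(a,b,m,"carton",(m-C)@cx,(m-C)@cy)
# carton from inner floor rect (z=.019 ledge inner edges, top view)
k=[t(*p,.019) for p in[(160,188),(433,210),(403,523),(127,503)]];print(np.mean(k,0),k,np.linalg.norm(k[0]-k[1]),np.linalg.norm(k[1]-k[2]))
print("rim corners",t(82,120,.08),t(468,152,.08),t(30,540,.08),t(420,578,.08))
```

```text
[0.5694 0.3252] [0.5666 0.3256] [0.568  0.3254] carton 0.048898042702164995 0.04178372436880848
[0.5614 0.2431] [0.5567 0.2433] [0.5591 0.2432] carton 0.048606385236870366 -0.04091917172348305
[0.5177 0.2895] [array([0.6129, 0.3574]), array([0.5967, 0.2049]), array([0.4233, 0.2219]), array([0.438 , 0.3738])] 0.15338704527943237 0.17425192305449344
rim corners [0.6405 0.3805] [0.618  0.1745] [0.4181 0.4045] [0.3934 0.2006]
```

```bash
cat > pick.py <<'E'
from h import *
import sys
np.set_printoptions(precision=3,suppress=True)
T=np.array([.4914,-.1255]);TY=.123
tx=np.array([np.cos(TY),np.sin(TY)]);ty=np.array([-tx[1],tx[0]])
def pick(h,slot):
    h=np.array(h);g=.026
    move_gripper(.6)
    movep(P(h,.24),best(P(h,.1),CY))
    movel(P(h,.1),vel=.2);hit=movel(P(h,g),vel=.07,f_stop=10)
    print("down",hit,read_tool_pos())
    move_gripper(0,force=35);w=read_width();print("w",w*88,read_gripper_force())
    z0=read_tool_pos()[2]
    movel(P(h,.15),vel=.12);movel(P(h,.28),vel=.2);print("lift w",read_width()*88,read_gripper_force(),read_ft_force())
    d=T+slot[0]*tx+slot[1]*ty
    movep(P(d,.2),best(P(d,.2),TY));print("over w",read_width()*88,read_gripper_force())
    movel(P(d,.075),vel=.2);hit=movel(P(d,z0+.0275),vel=.04,f_stop=6);print("set",hit,read_tool_pos(),read_width()*88)
    move_gripper(.55);movel(P(d,.2),vel=.2)
E
python3 - <<'E'
from pick import *
pick([.5591,.2432],(0,-.036))
movep([.35,-.45,.35],down(-1.2))
im=get_image("top");a=crop("top",270,150,100,110,3.6,im);b=crop("top",130,165,100,110,3.6,im);c=get_image("side")
cv2.imwrite("pics/p1.png",np.hstack([b,a]));cv2.imwrite("pics/sfull1.png",c[:,:,::-1]);print(read_time_s())
E
```

```text
down False [0.559 0.243 0.027]
w 29.016535688254752 35.000476241111755
lift w 29.186353155854157 34.999494552612305 [ 0.67   0.148 -2.492]
over w 29.685228387759565 34.999555349349976
set True [ 0.495 -0.161  0.053] 29.132621091480228
30.725
```

View pics/p1.png

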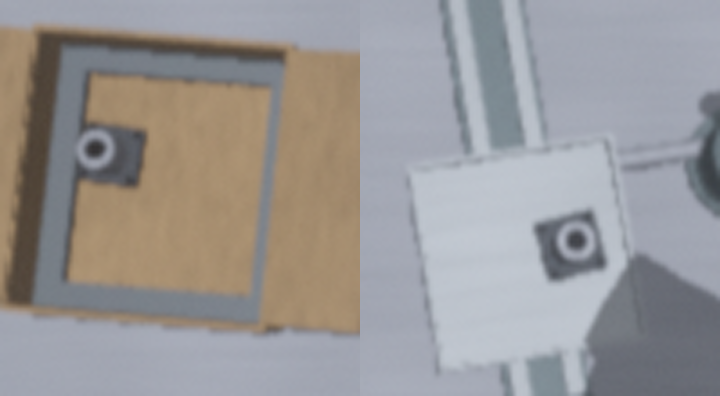

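The first housing stands in the tray with its hub at (575,240). The second was knocked towards the carton's +y, −x side, and its hub is now at (95,149) in the left crop.

Run:
```python
from pick import *
h=ray("top",130+(95.5)/3.6-.5,165+(149.5)/3.6-.5,.057)[:2];print(h,(h-C)@cx,(h-C)@cy)
h=h-[.0015,0]
pick(h,(0,.036))
movep([.35,-.45,.35],down(-1.2))
im=get_image("top");a=crop("top",270,150,100,110,3.6,im);b=crop("top",130,165,100,110,3.6,im)
cv2.imwrite("pics/p2.png",np.hstack([b,a]));print(read_time_s())
```

```text
[0.543 0.34 ] 0.022279818689750788 0.05330744834897289
down False [0.542 0.34  0.027]
w 29.54978909310396 35.00049948692322
lift w 29.092395972127804 34.99912977218628 [-0.515  0.177 -3.116]
over w 29.2299523212439 34.99917268753052
set True [ 0.486 -0.09   0.053] 29.718190564242306
45.2583
```

View pics/p2.png

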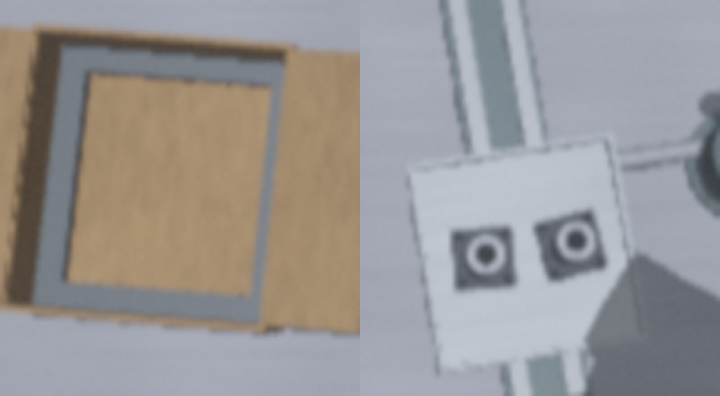

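Both housings stand in the tray, hubs at (487,254) and (575,240), and the carton is empty. Next is the sleeve.

Run:
```python
from h import *
np.set_printoptions(precision=4,suppress=True)
s=lambda u,v,z:ray("side",190+(u+.5)/4.4-.5,140+(v+.5)/4.4-.5,z)
t=lambda u,v,z:ray("top",275+(u+.5)/4-.5,120+(v+.5)/4-.5,z)
print("sleeve",s(422,31,.159),s(422,97,.097),t(428,185,.159),t(397,209,.097))
print("hub",s(495,90,.105),t(435,285,.105))
im=get_image("top");im2=get_image("side")
cv2.imwrite("pics/k.png",np.hstack([crop("top",340,150,70,70,5.7,im),crop("side",250,130,70,70,5.7,im2)]))
```

```text
sleeve [ 0.621  -0.3026  0.159 ] [ 0.6191 -0.2977  0.097 ] [ 0.6248 -0.2984  0.159 ] [ 0.6204 -0.29    0.097 ]
hub [ 0.5624 -0.3141  0.105 ] [ 0.5642 -0.3123  0.105 ]
```

View pics/k.png

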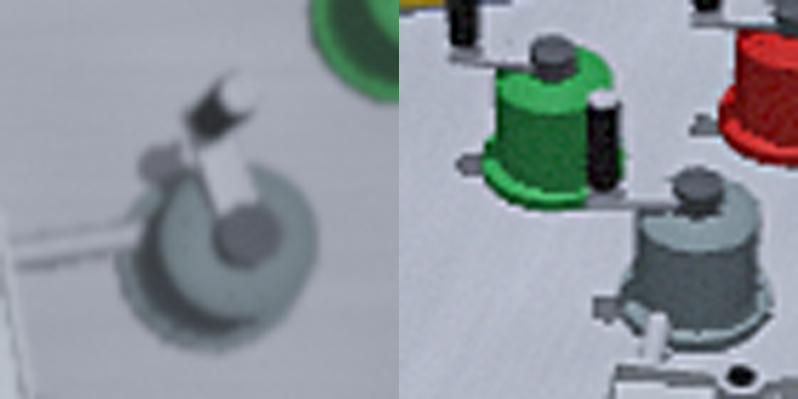

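The grey crank is confirmed: shaft on the left, sleeve on its arm. Sleeve ≈ (0.622,−0.2975), axis ≈ (0.564,−0.3135), radius 60 mm. I'll grip the sleeve and try a quarter turn.

```bash
cat > crank.py <<'E'
from h import *
np.set_printoptions(precision=3,suppress=True)
S=np.array([.622,-.2975]);H=np.array([.564,-.3135]);ZT=.112
A0=np.arctan2(*(S-H)[::-1])
def turn(th0,th1,H,step=np.radians(12),vel=.1,r=.06):
    "crank angle th0->th1 (clockwise); returns rows th, radial & tangential force"
    rows=[]
    for th in np.linspace(th0,th1,int(np.ceil((th1-th0)/step))+1)[1:]:
        a=A0-th;u=np.array([np.cos(a),np.sin(a)])
        movel(P(H+r*u,ZT),vel=vel)
        f=np.array(read_ft_force());rows.append([th,f[:2]@u,f[:2]@[u[1],-u[0]],f[2],read_width()*88,read_gripper_force()])
        if np.abs(f).max()>60 or rows[-1][4]<17 or rows[-1][4]>26:
            print("STOP",rows[-1]);break
    return np.array(rows)
E
python3 - <<'E'
from crank import *
move_gripper(.7)
o=best(P(S,.2),A0+np.pi/2)
movep(P(S,.26),o);movel(P(S,.18),vel=.2);print(movel(P(S,ZT),vel=.08,f_stop=8))
move_gripper(0,force=20);print(read_width()*88,read_gripper_force(),read_ft_force(),read_tool_pos(),read_joint_positions())
print(turn(0,np.pi/2,H));print(read_time_s())
E
```

```text
False
21.75466961492556 20.000064969062805 [-0.4    1.944  1.914] [ 0.622 -0.297  0.112] [-0.164  0.465 -0.096 -0.    -1.01  -1.137]
[[ 0.196 -0.301  2.307  0.369 21.498 20.   ]
 [ 0.393  0.913  2.878 -0.613 21.61  20.   ]
 [ 0.589  0.734  2.605  1.08  21.557 20.   ]
 [ 0.785  1.376  2.527 -0.581 21.549 20.   ]
 [ 0.982  2.92   2.315  0.115 22.001 20.   ]
 [ 1.178  2.448  1.501 -0.273 21.732 20.   ]
 [ 1.374  2.06   0.807  0.467 21.755 20.001]
 [ 1.571  2.045  1.37   0.348 21.648 20.001]]
53.3167
```

Run:
```python
from crank import *
print(turn(np.pi/2,2*np.pi,H)[::3]);print(read_time_s())
cv2.imwrite("pics/r1.png",crop("side",180,90,200,150,4))
```

```text
[[ 1.776  1.671  1.142  1.06  21.585 20.001]
 [ 2.39   0.102  1.828  2.897 21.996 20.   ]
 [ 3.005 -0.017  2.728  3.536 21.795 20.   ]
 [ 3.62   0.747  3.271  2.558 21.566 20.   ]
 [ 4.234 -0.286  2.491  1.752 21.757 20.   ]
 [ 4.849 -0.041  0.047  2.652 21.819 20.   ]
 [ 5.464  0.074  1.118  2.297 21.638 20.   ]
 [ 6.078  1.56   2.332  0.374 21.624 20.   ]]
59.6417
```

View pics/r1.png

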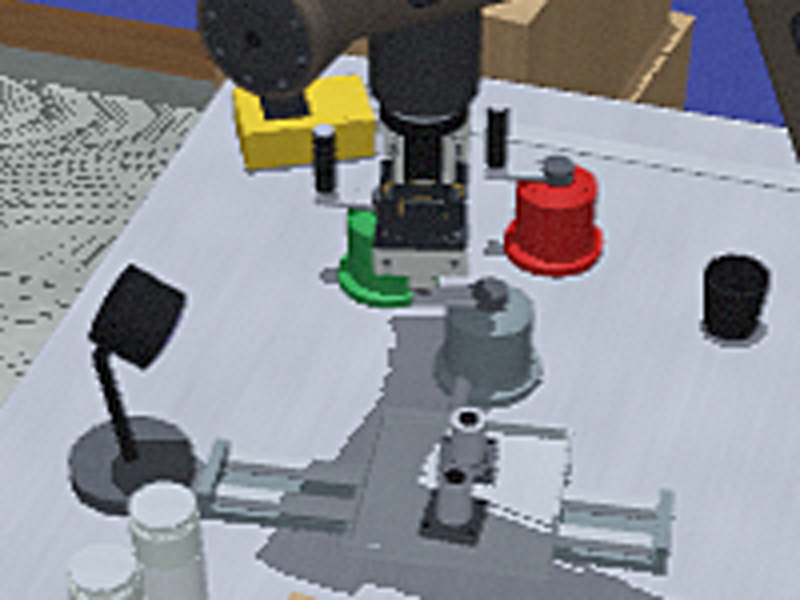

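The tray has moved about one pitch towards the lamp and both housings are standing. I'll turn on to the stop.

Run:
```python
from crank import *
t=turn(2*np.pi,18.4,H);print(t[::6],t[-1],t[:,4].min(),t[:,4].max(),t[:,5].min())
if t[-1,0]>18.3:
    t=turn(18.4,18.8,H,step=.07,vel=.04);print(t)
pause(.2);print(read_tool_pos(),read_time_s())
```

```text
[[ 6.492  2.807  3.091 -0.344 21.438 20.   ]
 [ 7.746  5.188  1.661  1.447 21.501 20.002]
 [ 8.999  1.393  2.244  6.156 21.944 20.   ]
 [10.252  0.921  2.647  3.531 21.584 20.   ]
 [11.506  0.235  0.951  1.489 21.463 20.   ]
 [12.759  1.441  2.863  0.41  21.566 20.   ]
 [14.013  3.947  1.237  1.05  21.929 20.002]
 [15.266  0.557  2.528  5.935 22.096 20.   ]
 [16.52   0.926  1.635  2.949 21.817 20.   ]
 [17.773  0.744  0.53   3.244 21.673 20.   ]] [18.4    1.569  1.718  1.834 21.499 20.   ] 21.386495838329118 22.237950919814153 19.99996393918991
[[18.467  1.66  -1.704  2.633 21.886 20.   ]
 [18.533  1.881 -2.656  3.326 21.775 20.   ]
 [18.6    1.99  -0.753  3.094 21.553 20.   ]
 [18.667  1.475 -1.185  2.97  21.83  20.   ]
 [18.733  1.45  -1.319  2.936 21.902 20.   ]
 [18.8    1.799 -1.089  3.316 21.469 20.   ]]
[ 0.621 -0.295  0.112] 77.3417
```

Release, retreat and check.

Run:
```python
from crank import *
move_gripper(.7);p=read_tool_pos();movel(P(p[:2],.26),vel=.15)
movep([.35,-.45,.35],down(-1.2));pause(.3)
im=get_image("side");cv2.imwrite("pics/e.png",im[:,:,::-1]);print(read_time_s(),read_ft_force())
```

```text
82.7333 [0.152 0.076 0.222]
```

View pics/e.png

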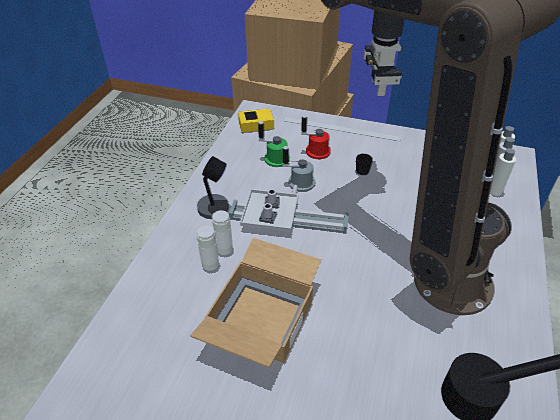

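The tray is at the lamp-end stop (around (270,210)) with both housings upright. The flaps are folded back, and the cans and cup have not moved.

```bash
python3 -c "
from plant import *
print(close_job())"
```

```text
the job is handed in; nothing more can be done
None
```

The job is handed in at about 83 s of the 210 s allowed: both flaps are folded back, both housings stand in the tray, and the tray was cranked by its sleeve to the lamp-end stop, all checked in the last picture; no verdict came back.

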